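# Lock the hinge post and hold a door leaf in line for its pin

## Robot

A 7-joint arm with a two-finger parallel gripper is mounted at the origin on a cart in front of the work surface, level with it; the furniture and walls round the work are solid. World frame = base frame: x ahead of the robot, y to its left, z up, the work surface at z = 0. Lengths are in m, angles in rad, forces in N, time in s.
With the tool pointing down it reaches from about 0.425 to 0.925 m from the base axis. Payload 6.8 kg.
Tool frame: the origin (TCP) lies at the very end of the fingers, on their centre line; the grasp point (between the pads) lies 19 mm behind it; z points along the fingers, y is the line along which they close (so a half turn about z gives the same grasp; the last joint's range is limited). The gripper opens to 88 mm and grips with 3 to 60 N. Pads are 20 mm wide; open, the fingers measure 115 mm over their backs; the gripper's body (75 mm by 178 mm) begins 61 mm behind the grasp point.
Start: joints at [-1.424, 0.477, 0.022, 1.555, -0.011, 1.109, -0.083], TCP at [0.17, 0.653, 0.223] pointing down, gripper open.
Joint ranges: [-2.96, 2.96], [-0.34, 2.1], [-1.41, 1.46], [0.24, 2.44], [-1.37, 4.51], [0.17, 1.92], [-2.96, 2.96]. Speed limits (rad/s): [2.39, 2.39, 3.14, 3.14, 3.14, 3.14, 3.14].

## Interface

Orientations are given as a rotation vector (axis times angle).
In Python, from station import monitor, get_image, arm gives the robot as it stands.
- The arm moves only by the tool drive_tool, never from a script. Its argument "steps" is a list that holds one entry, the list of rows, each a list of 5 numbers: the closure in counts, from 0 (fully open) to 255 (shut), then the shift along the tool's x, y, z in m, then the turn about the tool's z in degrees. In form: [[[jaw, dx, dy, dz, spin], ...]]. A call has 1 to 20 rows; each row shifts and turns the commanded pose from where the row before left it, along the tool's axes as they then stand; what a row does not reach is not made up. A row lasts 1/8 s, in which the tool goes at most 62.5 mm and 10.7 degrees, less where a joint would pass 70% of its speed; a pose out of reach is approached as far as the arm can. A call with a gripper value outside its range is refused whole. The fingers move at their own pace and stop on an object; "grip_force" is the grip in N (left out, the last holds). Time passes only in rows, so rows that do not move let the fingers close. It gives the time, the measured TCP pose, the force, the opening and the grip force at its end, in the units of the state.
- monitor.observe(): the state, without advancing time (a new reading comes with each control period).
- get_image(name): name is "scene" or "top" or "wrist"; returns a dict with "frame" (420x560x3 uint8, blue, green, red), "mtx" (3x3 intrinsics, pixels), "D" ([k1, k2, p1, p2, k3] as OpenCV has them; the pictures are not rectified), "camera_from_world" (4x4, takes a point from world to camera coordinates); the wrist camera has in their place "hand_eye" (4x4, takes a point from camera to tool coordinates, whose origin is the TCP and whose axes are the flange's). Camera axes: x right, y up, looking along -z (the intrinsics and any distortion apply to the point x, -y, -z); pixel columns grow to the right and rows downward; lengths in m; the calibration is good to about 2 mm. A picture is of the moment at which its call begins: read the wrist's pose just before it. There is no depth.
- arm.sign_off(): hands the job in; it is judged then, once.
The state is a dict: "time_s": time; "q": joint angles; "qd": joint speeds; "joint_efforts": joint torques, N m; "ee_pos": TCP position; "eef_rot": TCP orientation; "contact_force": force on the tool from outside, world axes, zero at the start; "torque": the same for the moment, N m; "width": finger opening in m; "grasp_force": force on a finger pad.
Only numpy, scipy, OpenCV 4.12 (cv2) and the standard library are available. Lean on these libraries where they do the work, as an engineer would, in place of code of your own. Each camera call takes 0.05 s, during which the arm holds its last target. There are 200 camera calls.

## Task

First turn the lock collar on top of the hinge post clockwise until its nib points at the raised bar mark (locked). Then pick up the hinge leaf that has the single middle knuckle, bring that knuckle between the two fixed knuckles of the post so that all three bores line up well enough for the hinge pin to pass, and finish while still holding it there in the gripper, still and not resting or pushing on the post. Leave the other leaf, the pin and the other things where they lie.

Things in the scene. Friction and masses are not known exactly. Their poses are not given: they have to be found in the camera images.
- hinge_post: Fixed post. Origin: column axis at worktop height; -x is its front, towards the robot. Dark base 130 (x) x 120 (y) x 12 mm, upright column, grey jamb block x -50..35, y +-36, z 50..120 mm; on its front a steel leaf (front face x = -58 mm) with two fixed knuckles.
- jamb_bore (a point): Point on the fixed knuckles' axis, midway between them; hinge_post frame: (-80, 0, 100) mm. Axes as hinge_post, y along the bores. Knuckles: barrels along y, outer diameter 30, bore 14 mm, at y 19..35 and -35..-19 mm, so the gap is 38 mm, open to front, above and below.
- lock_mark (a point): Locked mark: dark raised bar 11 x 4 mm, 3 mm high, on the jamb block's top, 42 mm from the column axis, 30 degrees to the left of straight front. A round 6 mm stud 30 degrees to the right marks unlocked.
- lock_collar (a joint): Turn of the collar about the column, rad, growing clockwise from above: 0 nib at the stud (unlocked), 1.05 nib at the bar (locked), stops at -0.3 and 1.5 (can be overturned). Starts -0.15..0.35, stays where left, friction 0.06 N m. In the hinge_post frame the nib's direction lies pi + 0.525 - value from +x towards +y (0.525: straight to the front).
- collar_top (a point): Centre of the lock collar's top, 144 mm above the worktop on the column axis; its -x points to the nib, y across the flats. Captive dark steel block round the column, z 122..144 mm, 56 mm long, two parallel flats 32 mm apart (grip these from above), small nib at one end. A column cap 28 mm wide rises above it to 161 mm.
- leaf: Loose steel leaf to hold, 0.14..0.28 kg, lying flat left or right of the post, knuckle away from the robot. Origin: centre of the plate's underside. Plate 80 (x) x 44 (y) x 12 mm, two 8 mm holes 26 mm either side of centre; ONE knuckle 30 mm wide in the middle of its +x end. Centre of mass about 20 mm from the origin towards the knuckle.
- leaf_bore (a point): Centre of the leaf's knuckle bore; leaf frame: (62, 0, 15) mm, axes as leaf, y along the bore. Knuckle: barrel along y, outer diameter 30, bore 14 mm.
- twin_leaf: The other loose leaf, to be left alone: same plate and axes, but TWO knuckles, each 12 mm wide, at the corners of its +x end. Lies on the other side of the post.
- pin: Loose L-shaped steel hinge pin, 8 mm thick, 90 mm long with a 25 mm bent end, between robot and post; leave it. Origin at its middle, on the surface.
- screwdriver: Loose screwdriver with red handle, 163 mm long, between robot and post; leave it. Origin at its middle, on the surface.
- marker: Loose marker pen, 126 mm long, behind and to the left; leave it. Origin at its middle, on the surface.
Not all that is in view belongs to the job. What is shaped like the hinge_post but turquoise is not meant.

How it is judged:
By the outcome, as a careful person would: the job done as asked, in the order asked, and still so for the second after the job is handed in, while the arm keeps its last pose, push and grip.
It also fails if it takes over 58 s, if anything falls off the work surface, if the arm or the gripper's body presses on something with over 40 N, if the wrist force passes 120 N, or if a joint passes its speed limit or range.

## Working session

There is one attempt and no reset: what is moved stays moved. The work goes in short steps, Python scripts to look and compute and a tool call to move; the robot and the scene stay as the last step left them, time stands still between calls to the robot, and variables do not carry over. Pictures are saved under pics/ and viewed, at most 10 in all, crops included, and the job is handed in when it is done.

Besides the shell and the picture viewer there is one more tool, called after "Call:" as name(argument=value, ...), one argument or row to a line, values as JSON. drive_tool: Moves the arm, as the interface text tells. Its arguments: {"type":"object","properties":{"steps":{"type":"array","items":{"type":"array","items":{"type":"array","items":{"type":"number"}}}},"grip_force":{"type":"number"}},"required":["steps"]}

```bash
mkdir -p pics; ls; cat > h.py <<'E'
import numpy as np, cv2
from station import monitor, get_image, arm
from scipy.spatial.transform import Rotation as R
F=np.diag([1,-1,-1,1.])
def pose():
    s=monitor.observe(); T=np.eye(4); T[:3,:3]=R.from_rotvec(s['eef_rot']).as_matrix(); T[:3,3]=s['ee_pos']; return T,s
def grab(name,fn=None):
    T,s=pose(); d=get_image(name)
    W=T@np.array(d['hand_eye']) if name=='wrist' else np.linalg.inv(d['camera_from_world'])
    d['W']=W@F   # world from opencv cam
    if fn: cv2.imwrite('pics/'+fn,d['frame'])
    np.savez('last_%s.npz'%name,frame=d['frame'],mtx=d['mtx'],D=d['D'],W=d['W'])
    return d
def load(name): return dict(np.load('last_%s.npz'%name))
def cast(d,px,z):
    p=np.array(px,float).reshape(-1,1,2)
    u=cv2.undistortPoints(p,np.array(d['mtx'],float),np.array(d['D'],float))[:,0]
    r=np.c_[u,np.ones(len(u))]@d['W'][:3,:3].T; o=d['W'][:3,3]
    return o+r*((z-o[2])/r[:,2])[:,None]
def proj(d,P):
    C=np.linalg.inv(d['W']); P=np.array(P,float).reshape(-1,3)
    return cv2.projectPoints(P,cv2.Rodrigues(C[:3,:3])[0],C[:3,3],np.array(d['mtx'],float),np.array(d['D'],float))[0][:,0]
E
python3 - <<'E'
from h import *
T,s=pose(); print(s); print(T)
a=grab('top','top0.png');b=grab('scene','scene0.png')
for d in(a,b): print(d['W'].round(3),d['mtx'],d['D'])
E
```

```text
pics
{'time_s': 0.0, 'q': array([-1.42410413,  0.4777801 ,  0.02237917,  1.55643103, -0.01147888,
        1.10931305, -0.08311834]), 'qd': array([-0.00035082,  0.00163175, -0.00090187, -0.0005706 ,  0.00100203,
        0.00089606, -0.00110797]), 'joint_efforts': array([-2.40175359e-04, -5.82838833e+01,  1.53448809e+00, -2.72620672e+01,
       -5.43845329e-02,  1.67541322e-02,  1.39862136e-04]), 'ee_pos': array([0.17002381, 0.65261679, 0.22170455]), 'eef_rot': array([-3.99171744e-01, -3.11606905e+00,  2.83047568e-03]), 'contact_force': array([-0.45470532,  0.20389473, -0.29377434]), 'torque': array([-0.03291254, -0.00557489,  0.03479529]), 'grasp_force': 0.0, 'width': 0.08759379721883781}
[[-9.67710135e-01  2.52065490e-01 -2.87688498e-04  1.70023808e-01]
 [ 2.52065597e-01  9.67708513e-01 -1.77984170e-03  6.52616792e-01]
 [-1.70238062e-04 -1.79488723e-03 -9.99998375e-01  2.21704547e-01]
 [ 0.00000000e+00  0.00000000e+00  0.00000000e+00  1.00000000e+00]]
[[ 0.01  -0.995  0.103  0.451]
 [-0.999 -0.013 -0.031  0.082]
 [ 0.032 -0.103 -0.994  1.079]
 [ 0.     0.     0.     1.   ]] [[382.61100049   0.         276.50791632]
 [  0.         382.61100049 209.2443046 ]
 [  0.           0.           1.        ]] [0.02166001 0.         0.         0.         0.        ]
[[ 0.483 -0.712  0.51  -0.255]
 [-0.876 -0.398  0.273 -0.357]
 [ 0.008 -0.578 -0.816  1.403]
 [ 0.     0.     0.     1.   ]] [[481.16280852   0.         285.73157849]
 [  0.         481.16280852 215.86080988]
 [  0.           0.           1.        ]] [-0.05605312  0.          0.          0.          0.        ]
```

View pics/top0.png

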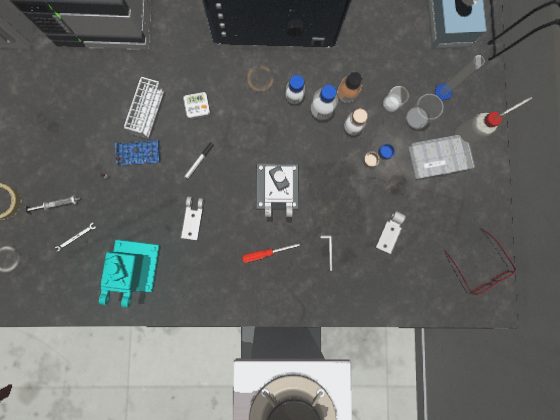

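View pics/scene0.png

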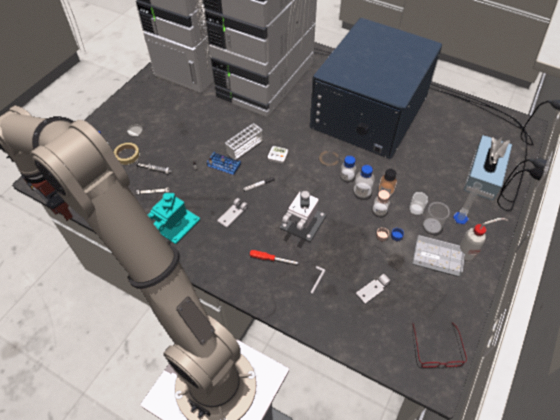

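Top view: post at about (278,187) with fixed knuckles at (267,211) and (289,211). The single-knuckle leaf is at (389,234) with its knuckle at (398,217), on the right. The twin leaf is at (192,220), the pin at (328,250), the screwdriver at (270,253), and the turquoise decoy at (130,270).

```bash
python3 - <<'E'
from h import *
a=load('top')
print(cast(a,[[278,187]],.1).round(3),cast(a,[[389,234],[398,217],[192,220],[328,250],[270,253],[130,270]],.006).round(3))
T,s=pose()
d=get_image('wrist'); print(np.array(d['hand_eye']).round(3),d['mtx'],d['D'])
im=cv2.resize(a['frame'][150:270,160:420],None,fx=3,fy=3,interpolation=cv2.INTER_CUBIC); cv2.imwrite('pics/c1.png',im)
print(T.round(3))
E
```

```text
[[0.611 0.048 0.1  ]] [[ 0.497 -0.27   0.006]
 [ 0.545 -0.297  0.006]
 [ 0.529  0.284  0.006]
 [ 0.45  -0.097  0.006]
 [ 0.44   0.065  0.006]
 [ 0.39   0.447  0.006]]
[[ 0.001  0.971  0.24   0.065]
 [ 1.    -0.001 -0.     0.001]
 [-0.     0.24  -0.971 -0.163]
 [ 0.     0.     0.     1.   ]] [[311.62431697   0.         282.885606  ]
 [  0.         311.62431697 209.03707615]
 [  0.           0.           1.        ]] [-0.04097288  0.          0.          0.          0.        ]
[[-0.968  0.252 -0.     0.17 ]
 [ 0.252  0.968 -0.002  0.653]
 [-0.    -0.002 -1.     0.222]
 [ 0.     0.     0.     1.   ]]
```

View pics/c1.png

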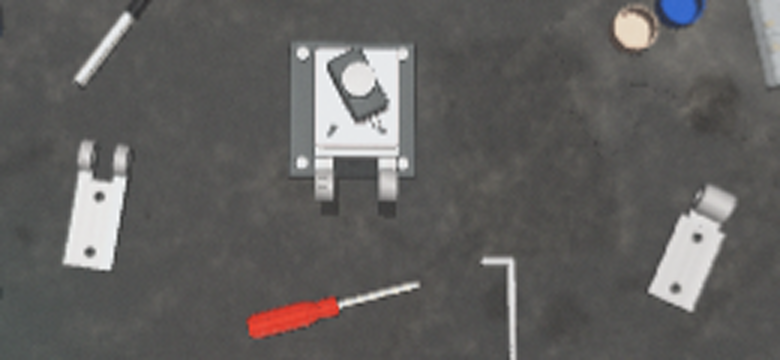

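The crop shows the post with yaw about 0. The collar nib is at (372,118), near the stud, and the bar is at (333,130). Next I'll move over the post with the wrist camera.

Call:
drive_tool(
  steps=[
    [[0,-0.043,-0.041,-0.0065,0],[0,-0.043,-0.041,-0.0065,0],[0,-0.043,-0.041,-0.0065,0],[0,-0.043,-0.041,-0.0065,0],[0,-0.043,-0.041,-0.0065,0],[0,-0.043,-0.041,-0.0065,0],[0,-0.043,-0.041,-0.0065,0],[0,-0.043,-0.041,-0.0065,0],[0,-0.043,-0.041,-0.0065,0],[0,-0.043,-0.041,-0.0065,0],[0,-0.043,-0.041,-0.0065,0],[0,-0.043,-0.041,-0.0065,0],[0,0,0,0,10.5],[0,0,0,0,10.5],[0,0,0,0,10.5],[0,0,0,0,10.5],[0,0,0,0,10.5],[0,0,0,0,10.5],[0,0,0,0,10.5],[0,0,0,0,10.5]],
  ],
)

```text
time_s: 2.65
ee_pos: [0.5452, 0.0471, 0.3004]
eef_rot: [-2.388, -2.041, 0.001]
contact_force: [-0.3, 0.4, 0.5]
width: 0.0878
grasp_force: 0.0
```

Call:
drive_tool(
  steps=[
    [[0,0,0,0,10.2],[0,0,0,0,10.2],[0,0,0,0,10.2],[0,0,0,0,10.2],[0,0,0,0,10.2],[0,0,0,0,10.2],[0,0,0,0,10.2],[0,0,0,0,10],[0,0,0,0,0],[0,0,0,0,0]],
  ],
)

```text
time_s: 3.9
ee_pos: [0.5453, 0.0471, 0.3005]
eef_rot: [-3.142, -0.006, 0.0]
contact_force: [0.1, -0.4, 0.0]
width: 0.088
grasp_force: 0.0
```

```bash
python3 - <<'E'
from h import *
T,s=pose(); print(T.round(3),s['time_s'],s['q'].round(2))
grab('wrist','w1.png')
E
```

```text
[[ 1.     0.004 -0.     0.545]
 [ 0.004 -1.     0.     0.047]
 [-0.    -0.    -1.     0.301]
 [ 0.     0.     0.     1.   ]] 3.9 [-0.93  0.26  0.9   1.81 -0.22  1.18 -1.53]
```

View pics/w1.png

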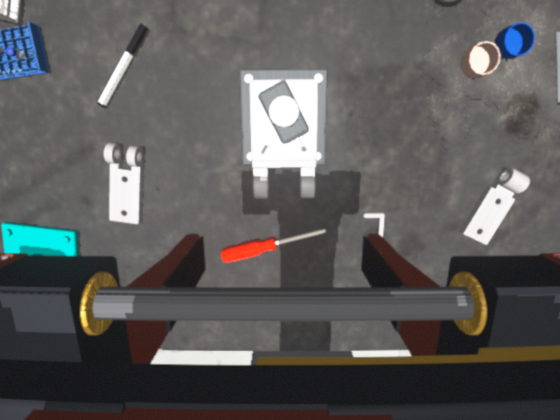

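The wrist view shows the post at (283,118) with the cap at (284,111). The nib points lower right at about (301,140), near the stud at (304,149), and the bar is at (264,149). The fixed knuckles are at (261,182) and (307,182), and the leaf is on the right at (490,213).

```bash
python3 - <<'E'
from h import *
d=load('wrist'); f=d['frame']
g=cv2.cvtColor(f,cv2.COLOR_BGR2GRAY)
x0,y0,x1,y1=235,60,335,205
c=cv2.resize(f[y0:y1,x0:x1],None,fx=4,fy=4,interpolation=cv2.INTER_CUBIC)
c2=cv2.resize(f[155:250,450:540],None,fx=4,fy=4,interpolation=cv2.INTER_CUBIC)
H=max(c.shape[0],c2.shape[0]); o=np.zeros((H,c.shape[1]+c2.shape[1],3),np.uint8); o[:c.shape[0],:c.shape[1]]=c;o[:c2.shape[0],c.shape[1]:]=c2
cv2.imwrite('pics/c2.png',o)
# collar: dark region within jamb
m=np.zeros_like(g); m[82:147,253:316]=(g[82:147,253:316]<110)*255
n,l,st,ce=cv2.connectedComponentsWithStats(m)
for i in range(1,n):
    if st[i,4]>8:
        cn=cv2.findContours((l==i).astype(np.uint8),0,2)[0][0]; print('dark',st[i],ce[i].round(1),cv2.minAreaRect(cn))
m=np.zeros_like(g); m[155:250,450:540]=(g[155:250,450:540]>150)*255
n,l,st,ce=cv2.connectedComponentsWithStats(m)
for i in range(1,n):
    if st[i,4]>30:
        cn=cv2.findContours((l==i).astype(np.uint8),0,2)[0][0]; print('leaf',st[i],ce[i].round(1),cv2.minAreaRect(cn))
E
```

```text
leaf [ 463  169   67   76 1953] [495.3 207.9] ((495.9482727050781, 205.46343994140625), (29.87547492980957, 83.96669006347656), 35.2563591003418)
leaf [501 172   6   7  32] [503.7 175.6] ((503.5, 175.0), (6.0, 5.0), 90.0)
```

View pics/c2.png

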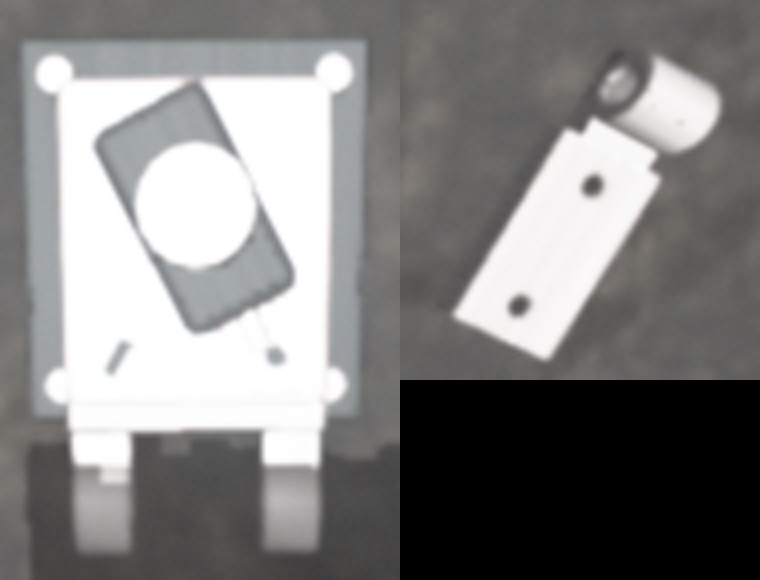

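```bash
python3 - <<'E'
from h import *
d=load('wrist')
def c1(p): return (np.array(p,float)+.5)/4-.5+[235,60]
def c2(p): return (np.array(p,float)-[400,0]+.5)/4-.5+[450,155]
J=cast(d,c1([[60,78],[330,78],[68,402],[327,402]]),.12)[:,:2]; print('jamb',J.round(4))
print('yaw from sides', [np.degrees(np.arctan2(*(J[a]-J[b])[::-1])).round(2) for a,b in((0,2),(1,3))], np.degrees(np.arctan2(*(J[0]-J[1])[::-1])).round(2)-90)
print('cap',cast(d,c1([[195,205]]),.161).round(4))
C=cast(d,c1([[197,80],[96,143],[197,333],[293,278]]),.144)[:,:2]; print('collar',C.round(4),C.mean(0).round(4))
for a,b in((1,2),(0,3)): v=C[b]-C[a]; print(np.degrees(np.arctan2(v[1],v[0])).round(1),np.linalg.norm(v).round(4))
M=cast(d,c1([[275,356],[118,358]]),.123)[:,:2]; print('stud,bar',M.round(4))
for m in M: v=m-C.mean(0); print(np.degrees(np.arctan2(v[1],v[0])).round(1),np.linalg.norm(v).round(4))
P=cast(d,c2([[453,317],[548,360],[568,128],[660,178]]),.012)[:,:2]; print('leaf',P.round(4),P.mean(0).round(4))
for a,b in((0,2),(1,3)): v=P[b]-P[a]; print(np.degrees(np.arctan2(v[1],v[0])).round(1),np.linalg.norm(v).round(4))
for a,b in((0,1),(2,3)): v=P[a]-P[b]; print(np.degrees(np.arctan2(v[1],v[0])).round(1)-90,np.linalg.norm(v).round(4))
print('holes',cast(d,c2([[519,305],[592,185]]),.012).round(4))
E
```

```text
jamb [[0.6644 0.0826]
 [0.6647 0.0127]
 [0.5809 0.082 ]
 [0.5812 0.0111]]
yaw from sides [np.float64(0.45), np.float64(1.07)] 0.269999999999996
cap [[0.6301 0.0475 0.161 ]]
collar [[0.6603 0.0472]
 [0.6457 0.0717]
 [0.6003 0.0469]
 [0.6139 0.0231]] [0.63   0.0472]
-151.3 0.0517
-152.5 0.0523
stud,bar [[0.5937 0.0258]
 [0.5929 0.068 ]]
-149.5 0.0422
150.7 0.0425
leaf [[ 0.461  -0.2307]
 [ 0.4433 -0.2718]
 [ 0.5352 -0.2643]
 [ 0.5163 -0.3038]] [ 0.4889 -0.2676]
-24.3 0.0814
-23.7 0.0797
-23.299999999999997 0.0447
-25.5 0.0438
holes [[ 0.4659 -0.2563  0.012 ]
 [ 0.5134 -0.2773  0.012 ]]
```

Call:
drive_tool(
  steps=[
    [[0,0.042,0,0,-9.3],[0,0.037,0.0195,0,-9.3],[0,0,0,0.03,-9.3],[0,0,0,0.03,0],[0,0,0,0.03,0],[0,0,0,0.02,0],[0,0,0,0,0],[0,0,0,0,0]],
  ],
)

```text
time_s: 4.95
ee_pos: [0.6279, 0.0336, 0.1917]
eef_rot: [3.049, 0.758, 0.003]
contact_force: [0.6, 0.5, 0.2]
width: 0.0878
grasp_force: 0.0
```

```bash
python3 - <<'E'
from h import *
T,s=pose(); print(T.round(4),s['time_s'],s['q'].round(2))
w=np.array([.630,.0473,0])-T[:3,3]; print('delta tool',(T[:3,:3].T@w).round(4))
grab('wrist','w2.png')
E
```

```text
[[ 8.836e-01  4.682e-01  1.600e-03  6.279e-01]
 [ 4.682e-01 -8.836e-01  1.000e-04  3.360e-02]
 [ 1.500e-03  6.000e-04 -1.000e+00  1.917e-01]
 [ 0.000e+00  0.000e+00  0.000e+00  1.000e+00]] 4.95 [-0.65  0.51  0.7   1.74 -0.37  1.03 -0.9 ]
delta tool [ 0.008  -0.0112  0.1917]
```

View pics/w2.png

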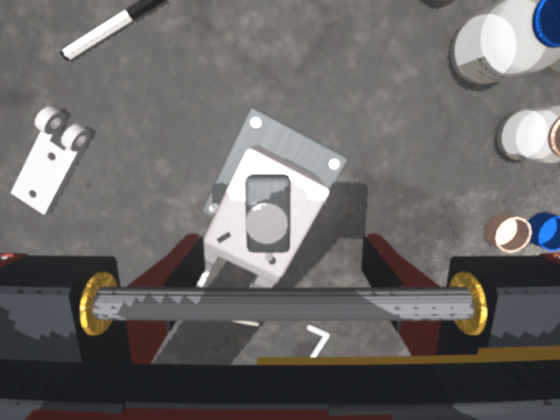

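The collar is aligned with the jaw, with flats at columns 247 and 290 and the cap at (267,222). I'll re-measure the cap from here.

```bash
python3 - <<'E'
from h import *
d=load('wrist');T,s=pose()
g=cv2.cvtColor(d['frame'],cv2.COLOR_BGR2GRAY)
c=cv2.HoughCircles(cv2.GaussianBlur(g[190:255,235:305],(3,3),0),cv2.HOUGH_GRADIENT,1,50,param1=80,param2=12,minRadius=17,maxRadius=26)
print(c)
p=[[c[0,0,0]+235,c[0,0,1]+190],[247,200],[290,200]]
for q,z in zip(p,(.161,.144,.144)): w=cast(d,[q],z)[0]; print(w.round(4),(T[:3,:3].T@(w-T[:3,3])).round(4))
print(g[200,240:300])
E
```

```text
[[[30.5 32.5 21. ]]]
[0.6304 0.0479 0.161 ] [ 0.0087 -0.0115  0.031 ]
[0.6339 0.0652 0.144 ] [ 0.0199 -0.0251  0.048 ]
[0.6479 0.0389 0.144 ] [0.0199 0.0047 0.048 ]
[250 252 254 255 252 212 144 138 152 164 170 174 170 171 171 177 183 172
 158 159 158 142 129 134 129 118 115 115 117 112 111 109 109 110 113 113
 113 113 112 109 113 109 110 111 112 109 102 100  97 117 181 229 240 241
 242 241 239 240 240 240]
```

Call:
drive_tool(
  steps=[
    [[0,0.0085,-0.011,0,0],[0,0,0,0.03,0],[0,0,0,0.025,0],[0,0,0,0.01,0],[120,0,0,0,0],[255,0,0,0,0],[255,0,0,0,0],[255,0,0,0,0],[255,0,0,0,0],[255,0,0,0,0]],
  ],
  grip_force=15,
)

```text
time_s: 6.25
ee_pos: [0.6298, 0.0469, 0.1258]
eef_rot: [3.048, 0.757, 0.001]
contact_force: [1.4, 0.5, -3.3]
width: 0.0318
grasp_force: 15.0
```

Call:
drive_tool(
  steps=[
    [[255,0,0,0,8],[255,0,0,0,8],[255,0,0,0,8],[255,0,0,0,8],[255,0,0,0,8],[255,0,0,0,8],[255,0,0,0,6],[255,0,0,0,3.5],[255,0,0,0,0],[255,0,0,0,0],[255,0,0,0,0]],
  ],
)

```text
time_s: 7.62
ee_pos: [0.6298, 0.0469, 0.1258]
eef_rot: [3.037, -0.802, 0.001]
contact_force: [2.5, -2.6, -0.4]
width: 0.0317
grasp_force: 15.0
```

Call:
drive_tool(
  steps=[
    [[0,0,0,0,0],[0,0,0,0,0],[0,0,0,0,0],[0,0,0,-0.01,0],[0,0,0,-0.05,0],[0,0,0,-0.06,0],[0,-0.05,0,-0.01,0],[0,0,0,0,0],[0,0,0,0,0]],
  ],
)

```text
time_s: 8.75
ee_pos: [0.5862, 0.0723, 0.2559]
eef_rot: [-3.037, 0.801, -0.0]
contact_force: [-0.4, -0.9, 0.4]
width: 0.0883
grasp_force: 0.0
```

```bash
python3 - <<'E'
from h import *
T,s=pose(); print(T.round(4),s['time_s'],s['q'].round(2))
d=grab('wrist','w3.png')
p=proj(d,[[.63,.047,.144],[.5125,-.277,.012]]); print(p)
x,y=p[0].astype(int)
c=cv2.resize(d['frame'][y-60:y+90,x-80:x+80],None,fx=4,fy=4,interpolation=cv2.INTER_CUBIC); print(x-80,y-60)
cv2.imwrite('pics/c3.png',c)
E
```

```text
[[ 8.698e-01 -4.934e-01  4.000e-04  5.862e-01]
 [-4.934e-01 -8.698e-01  3.000e-04  7.230e-02]
 [ 2.000e-04 -5.000e-04 -1.000e+00  2.559e-01]
 [ 0.000e+00  0.000e+00  0.000e+00  1.000e+00]] 8.75 [-1.    0.49  1.08  1.77 -0.47  1.16 -1.86]
[[284.15570452 149.41148725]
 [548.99294997 100.62162376]]
204 89
```

View pics/c3.png

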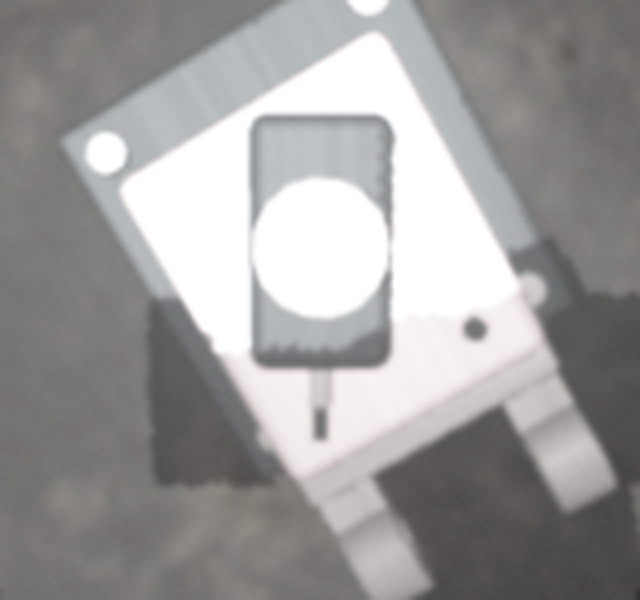

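The crop shows the nib at (320,388) pointing straight at the bar (320,422), so the collar is locked. Now the leaf.

Call:
drive_tool(
  steps=[
    [[0,0.006,0.05,0,0],[0,0.006,0.05,0,0],[0,0.006,0.05,0,0],[0,0.006,0.05,0,0],[0,0.006,0.05,0.01,0],[0,0.005,0.05,0.02,0],[0,0.003,0.047,0.02,-5.6],[0,0,0,0,0],[0,0,0,0,0]],
  ],
)

```text
time_s: 9.93
ee_pos: [0.4478, -0.249, 0.2056]
eef_rot: [3.072, -0.657, -0.0]
contact_force: [1.0, -0.1, 0.8]
width: 0.0875
grasp_force: 0.0
```

```bash
python3 - <<'E'
from h import *
b=load('wrist')
o=np.array([204,89]); M=cast(b,(np.array([[475,328],[320,422]])+.5)/4-.5+o,.123); print('stud,bar',M.round(4))
J=cast(b,(np.array([[120,185],[380,32]])+.5)/4-.5+o,.120); print('back corners',J.round(4))
Cp=cast(b,(np.array([[321,248]])+.5)/4-.5+o,.161); print('cap',Cp.round(4))
T,s=pose(); print(T.round(4),s['time_s'],s['q'].round(2))
d=grab('wrist')
p=proj(d,[[.4893,-.2672,.012],[.545,-.292,.015]]); print(p)
x0,y0=int(p[0,0]-90),int(p[0,1]-120); x0=max(x0,0);y0=max(y0,0)
c=cv2.resize(d['frame'][y0:y0+195,x0:x0+200],None,fx=3,fy=3,interpolation=cv2.INTER_CUBIC); print(x0,y0)
cv2.imwrite('pics/c4.png',c)
E
```

```text
stud,bar [[0.5939 0.0256 0.123 ]
 [0.5922 0.0689 0.123 ]]
back corners [[0.6639 0.0821 0.12  ]
 [0.6637 0.0127 0.12  ]]
cap [[0.6301 0.0473 0.161 ]]
[[ 9.126e-01 -4.089e-01 -3.000e-04  4.478e-01]
 [-4.089e-01 -9.126e-01 -3.000e-04 -2.490e-01]
 [-2.000e-04  4.000e-04 -1.000e+00  2.056e-01]
 [ 0.000e+00  0.000e+00  0.000e+00  1.000e+00]] 9.925 [-0.45  0.37  1.06  2.   -0.39  0.99 -1.2 ]
[[283.09798818 150.30502506]
 [283.03849234  93.10740388]]
193 30
```

View pics/c4.png

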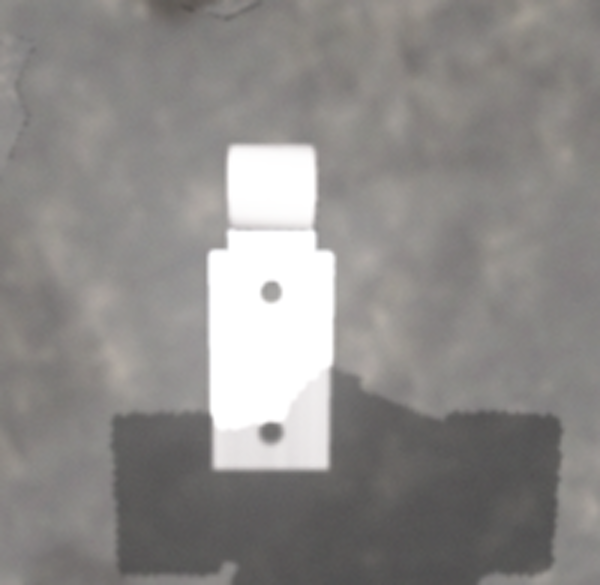

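The leaf is upright and centred in the crop: plate corners (209,251), (334,251), (213,469) and (329,469), holes at (271,292) and (271,432).

```bash
python3 - <<'E'
from h import *
d=load('wrist');T,s=pose()
o=np.array([193,30])
P=cast(d,(np.array([[209,251],[334,251],[213,469],[329,469],[271,292],[271,432]])+.5)/3-.5+o,.012)
L=(P-T[:3,3])@T[:3,:3]; print(L.round(4)); 
c=(L[:4].mean(0)+L[4:].mean(0))/2; print('centre tool',c.round(4),'ang',np.degrees((L[4]-L[5])[1]/(L[4]-L[5])[0]), T[:3,:3]@c+T[:3,3])
E
```

```text
[[ 0.0852 -0.022   0.1938]
 [ 0.0852  0.0238  0.1938]
 [ 0.0043 -0.0217  0.1938]
 [ 0.0043  0.023   0.1938]
 [ 0.0706  0.0007  0.1938]
 [ 0.0186  0.0006  0.1938]]
centre tool [0.0447 0.0007 0.1938] ang 0.06591381725970631 [ 0.4889914 -0.2669917  0.012    ]
```

Call:
drive_tool(
  steps=[
    [[0,0.03,0.0007,0.03,0],[0,0.0297,0,0.04,0],[0,0,0,0.05,0],[0,0,0,0.04,0],[0,0,0,0.025,0],[0,0,0,0.012,0],[0,0,0,0.0055,0],[100,0,0,0,0],[255,0,0,0,0],[255,0,0,0,0],[255,0,0,0,0],[255,0,0,0,0],[255,0,0,0,0]],
  ],
  grip_force=40,
)

```text
time_s: 11.6
ee_pos: [0.502, -0.2733, 0.0033]
eef_rot: [-3.073, 0.653, -0.0]
contact_force: [-0.6, 0.5, 2.4]
width: 0.0436
grasp_force: 40.0
```

Call:
drive_tool(
  steps=[
    [[255,0,0,-0.01,0],[255,0,0,-0.03,0],[255,0,0,-0.04,0],[255,0,0,-0.03,0],[255,-0.022,-0.034,0,0],[255,-0.022,-0.034,0,0],[255,-0.022,-0.034,0,0],[255,-0.022,-0.034,0,0],[255,-0.022,-0.034,0,0],[255,-0.022,-0.034,0,0],[255,-0.022,-0.034,0,0],[255,-0.022,-0.034,0,0],[255,0,0,0,-8.2],[255,0,0,0,-8.2],[255,0,0,0,-8.1],[255,0,0,0.025,0],[255,0,0,0,0],[255,0,0,0,0]],
  ],
)

```text
time_s: 13.85
ee_pos: [0.4518, 0.0465, 0.0887]
eef_rot: [3.141, 0.012, 0.0]
contact_force: [0.2, 1.1, -2.5]
width: 0.0435
grasp_force: 40.0
```

```bash
python3 - <<'E'
from h import *
T,s=pose(); print(T.round(4),s['time_s'],s['q'].round(2),s['contact_force'],s['width'])
d=grab('wrist','w5.png')
print(proj(d,[[.55,.0468,.115],[.55,.0818,.115],[.55,.0118,.115],T[:3,3]+[.047,0,.0267]]))
E
```

```text
[[ 1.000e+00  7.900e-03  1.000e-04  4.518e-01]
 [ 7.900e-03 -1.000e+00 -1.000e-04  4.650e-02]
 [ 1.000e-04  1.000e-04 -1.000e+00  8.870e-02]
 [ 0.000e+00  0.000e+00  0.000e+00  1.000e+00]] 13.85 [-0.92  0.43  0.84  2.23 -0.51  0.69 -1.28] [ 0.18936451  1.08818899 -2.54763086] 0.04351325166430006
[[285.49492959  49.56955211]
 [199.15743258  49.2202675 ]
 [371.69580946  50.95973145]
 [284.87158133 175.46928416]]
```

View pics/w5.png

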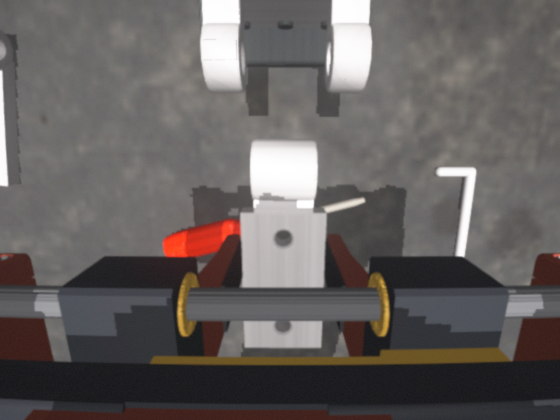

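The held knuckle is at (284,170), columns about 250–317. The fixed knuckles' outer edges are near columns 203 and 369, with their front edge near row 92. Next I'll extract edges with sub-pixel precision.

```bash
cat > m.py <<'E'
from h import *
from scipy.optimize import brentq
def edge(v,lo=None):
    g=np.abs(np.diff(cv2.GaussianBlur(v.astype(np.float32).reshape(1,-1),(3,1),0)[0])); i=int(g.argmax())
    w=g[max(i-2,0):i+3]; return (w*np.arange(max(i-2,0),max(i-2,0)+len(w))).sum()/w.sum()+.5
def hedge(g,r0,r1,c0,c1): return np.median([c0+edge(g[r,c0:c1]) for r in range(r0,r1)])
def vedge(g,c0,c1,r0,r1): return np.median([r0+edge(g[r0:r1,c]) for c in range(c0,c1)])
def xsolve(d,row,y,z,r,which):
    a=np.linspace(0,2*np.pi,181)
    f=lambda x: which(proj(d,np.c_[x+r*np.cos(a),np.full(181,y),z+r*np.sin(a)])[:,1])-row
    return brentq(f,.40,.62)
E
python3 - <<'E'
from m import *
d=load('wrist'); T,_=pose(); g=cv2.cvtColor(d['frame'],cv2.COLOR_BGR2GRAY)
for r in (40,50,60): print('fixed',r,[round(hedge(g,r,r+1,*c),1) for c in((190,215),(230,260),(315,345),(357,385))])
for r in (155,165,175): print('leaf',r,[round(hedge(g,r,r+1,*c),1) for c in((235,265),(302,330))])
print('fix bottom',[round(vedge(g,*c,80,105),1) for c in((215,235),(338,358))],'leaf top',round(vedge(g,265,302,130,153),1),'leaf bot',round(vedge(g,270,298,190,208),1))
print(g[130:153,284],g[80:105,225],g[80:105,348])
for c,y in(((215,235),.074),((338,358),.02)): print('fixed axis x',xsolve(d,vedge(g,*c,80,105),y,.1,.015,np.max))
print('leaf axis x',xsolve(d,vedge(g,265,302,130,153),.0468,T[2,3]+.0117,.015,np.min), 'nominal',T[0,3]+.047)
E
```

```text
fixed 40 [np.float64(199.7), np.float64(238.2), np.float64(333.3), np.float64(371.5)]
fixed 50 [np.float64(200.2), np.float64(238.3), np.float64(333.4), np.float64(371.2)]
fixed 60 [np.float64(200.7), np.float64(238.5), np.float64(325.9), np.float64(370.5)]
leaf 155 [np.float64(249.8), np.float64(316.8)]
leaf 165 [np.float64(249.5), np.float64(317.4)]
leaf 175 [np.float64(249.6), np.float64(317.2)]
fix bottom [np.float64(89.0), np.float64(89.0)] leaf top 140.5 leaf bot 196.5
[126 126 127 127 125 126 125 123 125 136 154 177 195 202 207 213 220 227
 234 239 242 243 245] [216 209 203 198 191 180 173 166 156 146 130 119 113 112 113 113 115 118
 120 121 121 123 124 123 123] [215 208 200 192 184 180 172 165 156 145 131 119 111 115 118 122 119 118
 116 115 115 114 113 114 115]
fixed axis x 0.5516688097720858
fixed axis x 0.5521703668458455
leaf axis x 0.49848087182479384 nominal 0.49910822787812537
```

Call:
drive_tool(
  steps=[
    [[255,0,0.0009,0.0003,0],[255,0.015,0,0,0],[255,0.013,0,0,0],[255,0.01,0,0,0],[255,0.008,0,0,0],[255,0.0057,0,0,0],[255,0,0,0,0],[255,0,0,0,0]],
  ],
)

```text
time_s: 14.9
ee_pos: [0.503, 0.0463, 0.0878]
eef_rot: [-3.141, -0.013, 0.001]
contact_force: [1.0, -0.1, -3.0]
width: 0.0434
grasp_force: 40.0
```

```bash
python3 - <<'E'
from h import *
T,s=pose(); print(T.round(4)[:3,3],s['time_s'],s['contact_force'].round(2),s['torque'].round(2),s['width'])
d=grab('wrist'); e=grab('scene')
p=proj(d,[[.55,.0467,.115]])[0]; q=proj(e,[[.55,.0467,.1]])[0]; print(p,q)
a=d['frame'][60:260,190:380]; a=cv2.resize(a,None,fx=3,fy=3,interpolation=cv2.INTER_CUBIC)
x,y=q.astype(int); b=cv2.resize(e['frame'][y-30:y+30,x-22:x+22],None,fx=5,fy=5,interpolation=cv2.INTER_CUBIC)
o=np.zeros((600,800,3),np.uint8); o[:,:570]=a; o[:300,570:790]=b; cv2.imwrite('pics/c6.png',o); print(x-22,y-30)
E
```

```text
[0.503  0.0463 0.0878] 14.9 [ 1.03 -0.13 -2.97] [0.01 0.16 0.02] 0.04335734587408135
[284.09073404 175.77916423] [293.09049724 221.78878731]
271 191
```

View pics/c6.png

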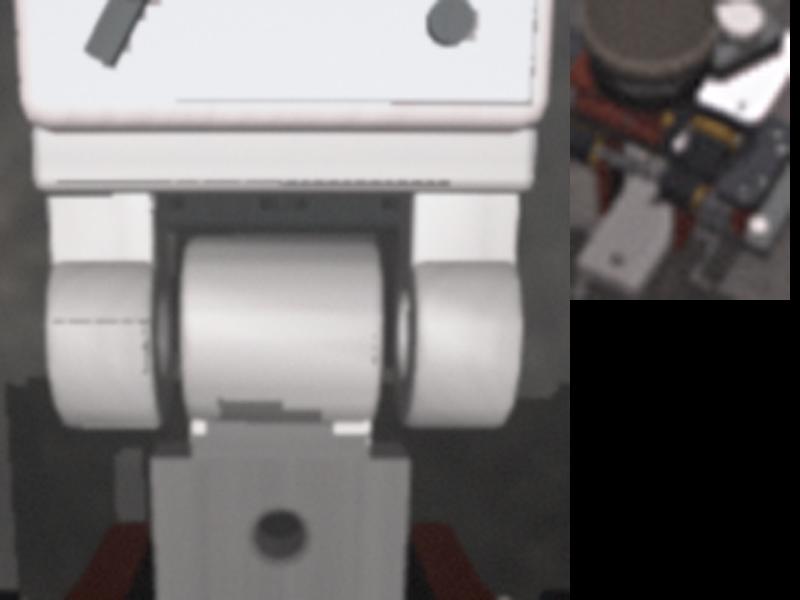

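The crop shows the held knuckle (columns 180–382) centred between the fixed ones (47–160 and 408–521) to within about 0.4 mm, with clear gaps on both sides. Now the fore/aft check.

```bash
python3 - <<'E'
from m import *
d=load('wrist'); T,s=pose(); g=cv2.cvtColor(d['frame'],cv2.COLOR_BGR2GRAY)
fl=vedge(g,212,236,194,212); fr=vedge(g,333,355,194,212); lt=vedge(g,258,310,130,150)
print(fl,fr,lt); print(g[194:212,224],g[194:212,345],g[130:150,284])
for c,y in((fl,.074),(fr,.02)): print('fixed x',xsolve(d,c,y,.1,.015,np.max),xsolve(d,c+1,y,.1,.015,np.max))
for z in (.0985,.0995,.1005): print('leaf x',z,xsolve(d,lt,.0468,z,.015,np.min))
print('nominal',T[0,3]+.047)
E
```

```text
202.39275445658424 201.55459165790396 140.30274666092203
[169 166 159 150 144 133 127 125 105  70  54  50  50  50  50  51  52  49] [170 167 161 153 145 138 126 113  83  58  49  49  48  48  45  47  46  47] [ 72  75  74  72  68  67  63  69  81  92 104 117 130 136 139 142 148 155
 163 169]
fixed x 0.5498254802249227 0.5493277177486369
fixed x 0.5507701824813824 0.5502730981575781
leaf x 0.0985 0.5497524830213533
leaf x 0.0995 0.5497777316914938
leaf x 0.1005 0.54980298036338
nominal 0.5500470380768809
```

Call:
drive_tool(
  steps=[
    [[255,0.0003,0.0004,-0.0005,0],[255,0,0,0,0],[255,0,0,0,0],[255,0,0,0,0],[255,0,0,0,0]],
  ],
)

```text
time_s: 15.62
ee_pos: [0.5037, 0.046, 0.0883]
eef_rot: [3.142, 0.014, -0.0]
contact_force: [0.1, 0.3, -1.9]
width: 0.0434
grasp_force: 40.0
```

```bash
python3 - <<'E'
from m import *
T,s=pose(); print(T.round(4),s['time_s'],s['contact_force'].round(2),np.abs(s['qd']).max(),s['width'])
d=grab('wrist'); g=cv2.cvtColor(d['frame'],cv2.COLOR_BGR2GRAY)
f=[hedge(g,160,180,*c) for c in((195,215),(355,375))]; l=[hedge(g,160,180,*c) for c in((244,256),(310,322))]
print(f,l,np.mean(f)-np.mean(l), vedge(g,212,236,194,212),vedge(g,258,310,130,150))
E
```

```text
[[ 1.      0.0088 -0.      0.5037]
 [ 0.0088 -1.     -0.      0.046 ]
 [-0.      0.     -1.      0.0883]
 [ 0.      0.      0.      1.    ]] 15.625 [ 0.14  0.29 -1.91] 0.0016710373615959995 0.04337774825636243
[np.float64(204.8135729112125), np.float64(362.1671028742543)] [np.float64(249.93398897902955), np.float64(316.72345585369925)] 0.16161547636903606 203.08812615955475 139.55731225296444
```

The held knuckle is centred to about 0.1 mm sideways, the bores line up to within 1 mm, and there is no contact with the post. Handing in.

```bash
python3 -c "
from station import arm
print(arm.sign_off())"
```

```text
the job is handed in; nothing more can be done
None
```

The job is handed in at about 15.7 s: the collar is locked with its nib at the bar, and the single-knuckle leaf is held still between the fixed knuckles, bores lined up to within about 1 mm by camera measurement (height mainly from the arm's own reading), with no sign of contact with the post.

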